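# Load the treadle embossing press to its height gauge and work the treadle

## Robot

A 6-joint arm with a two-finger parallel gripper is mounted at the origin on the work surface. World frame = base frame: x ahead of the robot, y to its left, z up, the work surface at z = 0. Lengths are in m, angles in rad, forces in N, time in s.
With the tool pointing down it reaches from about 0.275 to 0.725 m from the base axis. Payload 15.9 kg.
Tool frame: the origin (TCP) lies midway between the tips of the shut fingers; the grasp point (between the pads) lies 19 mm behind it (robot.tcp_to_grasp is the distance from the TCP to the grasp point, in m); z points along the fingers, y is the direction in which the jaws open and shut (so a half turn about z gives the same grasp; the last joint's range is limited). The gripper opens to 85 mm and grips with 20 to 120 N. Pads are 22 mm wide; open, the fingers measure 114 mm over their backs; the gripper's body (76 mm by 85 mm) begins 54 mm behind the grasp point. The pads swing forward as they close: fully open they stand 13 mm farther back than shut.
Start: joints at [-1.154, 0.213, -0.034, 1.323, 0, 1.571], TCP at [0.202, -0.457, 0.231] pointing down, gripper open.
Joint ranges: [-2.98, 2.98], [-0.74, 1.72], [-1.14, 1.35], [-2.1, 2.04], [-1.57, 1.44], [-3.14, 3.14]. Speed limits (rad/s): [1.89, 1.89, 2.39, 2.57, 3.14, 3.14].

## Interface

Orientations are given as a unit quaternion [x, y, z, w].
In Python, from rig import telemetry, camera, camera_params, job, spotter, robot gives the robot as it stands. The module is installed in compiled form; this text tells all that it offers.
- The arm moves only by the tool apply_moves, never from a script. Its argument "commands" is a list of rows, each a list of 5 numbers: the shift along the world's x, y, z in cm, then the turn about the world's z in rad, then the opening, from 0 (shut) to 1 (fully open). In form: [[dx, dy, dz, yaw, fingers], ...]. A call has 1 to 12 rows; each row is the pose to reach, as a shift and turn from the pose commanded when the call began; what a row does not reach only later rows make up. A row lasts 1/12 s, in which the tool goes at most 41.7 mm and 7.16 degrees, less where a joint would pass 70% of its speed; a pose out of reach is approached as far as the arm can. A call with a gripper value outside its range is refused whole. The fingers move at their own pace and stop on an object; "newtons" is the grip in N (left out, the last holds). Time passes only in rows, so rows that repeat a pose let the fingers close. It gives the time, the measured TCP pose, the force and the opening at its end, in the units of the state.
- telemetry.observe(): the state, without advancing time (a new reading comes with each control period).
- camera(name): name is "scene" or "top" or "wrist"; returns the picture (400x640x3 uint8, blue, green, red); there is no depth.
- camera_params(name): a dict with "vfov" (degrees; the focal length in pixels is half the picture's height over the tangent of half this angle, whatever the lens; pixels are square), "cx", "cy" (the principal point, pixels), "distortion" ([k1, k2, p1, p2, k3] as OpenCV has them; the pictures are not rectified), "extrinsics" (4x4, takes a point from camera to world coordinates). Camera axes: x right, y down, z forward; pixel columns grow to the right and rows downward; lengths in m; the calibration is good to about 2 mm. A picture is of the moment at which its call begins: read the wrist's pose just before it. camera_params takes no time and is no camera call; for the wrist camera it gives the pose at the moment of the call.
- job.sign_off(): hands the job in, once; it reports no verdict.
Trained networks look in the newest picture that a camera, given by its name, has taken for a name from the list of things; names that differ only in an ending like _2 or _b are one class to them, and where a whole thing is asked for, a point or a joint stands for the part that bears it (a point fixed in the world has none). Each returns a list of dicts, best first, with "score" (0 to 1); they miss things now and then, are a little off and sometimes report something else, mostly with a low value. They report only what shows in the picture. A call takes as long as a camera call. They do not tell look-alikes from the thing itself.
- spotter.recognise(camera, query): "point" ([column, row] in pixels, amid what is visible of it).
The state is a dict: "time": time; "joints": joint angles; "qvel": joint speeds; "tau": joint torques, N m; "position": TCP position; "tool_rot": TCP orientation; "ft_force": force on the tool from outside, world axes, zero at the start; "moment": the same for the moment, N m; "width": finger opening in m.
Only numpy, scipy, OpenCV 4.12 (cv2) and the standard library are available. Lean on these libraries where they do the work, as an engineer would, in place of code of your own. Each camera call takes 0.05 s, during which the arm holds its last target.

## Task

Load the embossing press: of the two wooden blocks standing in the rack, take the one whose top will come level with the pointer of the height gauge standing at the press bed, turn it down flat, and lay it (do not drop it) centred on the bed, lengthwise along it. Then, with the block lying there, press the treadle all the way down to its stop, hold it there for a moment and let it come up again. Leave the other block standing in the rack, and do not disturb the bottle, the vase or the roll of tape.

Things in the scene. Friction and masses are not known exactly. Their poses are not given: they have to be found in the camera images.
- bed (a point): Centre of the top face of the press bed: a bare steel pad, 46 mm (x) by 96 mm (y), its top 40 mm above the table. Axes are the press's: z up, x away from the robot, y along the bed's length. The space above the bed is free while the treadle is up.
- press: Grey base plate 240 mm (x) by 340 mm (y), 12 mm thick, fixed; origin: centre of its underside. The bed's centre is at x -30, y +80 mm. A 62 mm high housing fills x 15 to 115, y -35 to 15 mm. Two 102 mm high cheeks at x 80 to 110, y 50 to 110 mm carry a swing arm, which stands upright, leaning 10 degrees back (top 220 mm above the table), while the treadle is up.
- tread (a point): The point to press: on the treadle's upper side, middle of its rubber face, 100 mm from the hinge. The treadle is a dark steel plate 130 x 76 mm; hinge along the press's y, at x +40, y -90 mm of the press, 30 mm above the table; the free end points to -x and is raised 0.38 rad at rest. The point is about 72 mm above the table at rest, 37 mm at the stop, where the treadle is almost level.
- treadle (a joint): Treadle angle in rad: 0 is up (rest), 0.36 is down at its stop. A spring brings it back up; it takes about 5 N at the tread point to move and 8 to 12 N to hold at the stop.
- swing (a joint): Angle of the swing arm in rad, linked to the treadle: 0 is up (treadle up), about 1.75 is level over the bed (treadle at its stop), its spring-mounted rubber pad then resting on the block with about 1 N.
- mark_low (a point): The low height gauge, fixed: a small bare steel post with a thin flat pointer; this point is the top of the pointer's free end, 18 mm above the level of the bed's top. One gauge stands at the bed, its pointer's end 52 mm from the bed's centre along +y; the other is parked behind the treadle, about 0.24 m from the bed. Only the one at the bed counts.
- mark_high (a point): The high height gauge, fixed: a small bare steel post with a thin flat pointer; this point is the top of the pointer's free end, 30 mm above the level of the bed's top. One gauge stands at the bed, its pointer's end 52 mm from the bed's centre along +y; the other is parked behind the treadle, about 0.24 m from the bed. Only the one at the bed counts.
- rack: Plywood rack, fixed, 150 mm (x) x 120 mm (y); origin at the centre of its underside. Two slots running along its y, centred at x = -45 and +45 mm; each is 36 mm wide between two low walls (6 mm thick) that reach 20 mm above the table; floor 6 mm thick.
- thin_centre (a point): Plain wooden block 90 x 50 x 18 mm; this point is its centre. Block axes: x through the 18 mm thickness, y along the 90 mm, z along the 50 mm. It starts standing on a long edge (z up) in either slot of the rack, centre 31 mm above the table. Lying flat on the bed, its x axis is vertical and its centre 9 mm above the bed. About 60 g, give or take 30 %.
- thick_centre (a point): Plain wooden block 90 x 50 x 30 mm; this point is its centre. Block axes: x through the 30 mm thickness, y along the 90 mm, z along the 50 mm. It starts standing on a long edge (z up) in either slot of the rack, centre 31 mm above the table. Lying flat on the bed, its x axis is vertical and its centre 15 mm above the bed. About 100 g, give or take 30 %.
- block_thin: The 18 mm block again, origin at the centre of the 90 x 18 mm edge it stands on at the start.
- block_thick: The 30 mm block again, origin at the centre of the 90 x 30 mm edge it stands on at the start.
- bottle: Bystander: green glass bottle, 52 mm across, 150 mm tall; origin at the centre of its underside.
- vase: Bystander: white ceramic cup-shaped vase, 72 mm across, 75 mm tall; origin at the centre of its underside.
- tape: Bystander: roll of paper tape lying flat, 80 mm across, 20 mm high; origin at the centre of its underside.
There are look-alikes about, which are no part of the job. Leave any purple look-alike of the block_thin alone.

How it is judged:
On the way, in this order (a step that is already met when the one before it is completed fails the run):
1. the block matching the gauge at the bed lies flat, centred and lengthwise on the bed, let go and at rest, the treadle up (((horizontal distance between mark_low and bed below 0.09 m and horizontal distance between thin_centre and bed below 0.012 m and z of thin_centre in the frame of mark_low between -0.012 and -0.006 m and angle between the x axis of thin_centre and the z axis of bed, either way round below 0.08 rad and angle between the y axis of thin_centre and the y axis of bed, either way round below 0.16 rad and distance of thick_centre from where it was at the start of the episode below 0.03 m and angle between thick_centre's own z axis and vertical below 0.5 rad) or (horizontal distance between mark_high and bed below 0.09 m and horizontal distance between thick_centre and bed below 0.012 m and z of thick_centre in the frame of mark_high between -0.018 and -0.012 m and angle between the x axis of thick_centre and the z axis of bed, either way round below 0.08 rad and angle between the y axis of thick_centre and the y axis of bed, either way round below 0.16 rad and distance of thin_centre from where it was at the start of the episode below 0.03 m and angle between thin_centre's own z axis and vertical below 0.5 rad)) and linear speed of each of block_thin, block_thick below 0.03 m/s and contact force between the fingers and block_thin below 0.1 N and contact force between the fingers and block_thick below 0.1 N and value of joint treadle below 0.06 rad), for 0.2 s.
2. the treadle is held down at its stop with the block in place (((horizontal distance between mark_low and bed below 0.09 m and horizontal distance between thin_centre and bed below 0.012 m and z of thin_centre in the frame of mark_low between -0.012 and -0.006 m and angle between the x axis of thin_centre and the z axis of bed, either way round below 0.08 rad and angle between the y axis of thin_centre and the y axis of bed, either way round below 0.16 rad and distance of thick_centre from where it was at the start of the episode below 0.03 m and angle between thick_centre's own z axis and vertical below 0.5 rad) or (horizontal distance between mark_high and bed below 0.09 m and horizontal distance between thick_centre and bed below 0.012 m and z of thick_centre in the frame of mark_high between -0.018 and -0.012 m and angle between the x axis of thick_centre and the z axis of bed, either way round below 0.08 rad and angle between the y axis of thick_centre and the y axis of bed, either way round below 0.16 rad and distance of thin_centre from where it was at the start of the episode below 0.03 m and angle between thin_centre's own z axis and vertical below 0.5 rad)) and value of joint treadle above 0.335 rad), for 0.2 s.
At the end, for the whole second after the job is handed in: Matching block flat on the bed, top within 3 mm of the gauge's pointer, centre within 12 mm of the bed's, lengthwise within 9 degrees, released, at rest; treadle up (under 0.03 rad), arm up (under 0.2 rad); the other block still stands within 30 mm of its start (((horizontal distance between mark_low and bed below 0.09 m and horizontal distance between thin_centre and bed below 0.012 m and z of thin_centre in the frame of mark_low between -0.012 and -0.006 m and angle between the x axis of thin_centre and the z axis of bed, either way round below 0.08 rad and angle between the y axis of thin_centre and the y axis of bed, either way round below 0.16 rad and distance of thick_centre from where it was at the start of the episode below 0.03 m and angle between thick_centre's own z axis and vertical below 0.5 rad) or (horizontal distance between mark_high and bed below 0.09 m and horizontal distance between thick_centre and bed below 0.012 m and z of thick_centre in the frame of mark_high between -0.018 and -0.012 m and angle between the x axis of thick_centre and the z axis of bed, either way round below 0.08 rad and angle between the y axis of thick_centre and the y axis of bed, either way round below 0.16 rad and distance of thin_centre from where it was at the start of the episode below 0.03 m and angle between thin_centre's own z axis and vertical below 0.5 rad)) and linear speed of each of block_thin, block_thick below 0.03 m/s and contact force between the fingers and block_thin below 0.1 N and contact force between the fingers and block_thick below 0.1 N and value of joint treadle below 0.03 rad and value of joint swing below 0.2 rad); the robot touches nothing.
It fails at once if the bottle is pushed more than 30 mm or tipped over (distance of bottle from where it was at the start of the episode above 0.03 m or angle between bottle's own z axis and vertical above 0.5 rad).
It fails at once if the vase is pushed more than 30 mm or tipped over (distance of vase from where it was at the start of the episode above 0.03 m or angle between vase's own z axis and vertical above 0.5 rad).
It fails at once if the tape is pushed more than 30 mm or tipped over (distance of tape from where it was at the start of the episode above 0.03 m or angle between tape's own z axis and vertical above 0.5 rad).
It fails at once if the thin block is dropped onto the bed (falls free by more than about 12 mm) (horizontal distance between thin_centre and bed below 0.06 m and contact force between the fingers and block_thin below 0.1 N and linear speed of block_thin above 0.5 m/s).
It fails at once if the thick block is dropped onto the bed (falls free by more than about 12 mm) (horizontal distance between thick_centre and bed below 0.06 m and contact force between the fingers and block_thick below 0.1 N and linear speed of block_thick above 0.5 m/s).
It also fails if it takes over 64 s, if anything falls off the work surface, if the arm or the gripper's body presses on something with over 40 N, if the wrist force passes 120 N, or if a joint passes its speed limit or range.

## Working session

There is one attempt and no reset: what is moved stays moved. The work goes in short steps, Python scripts to look and compute and a tool call to move; the robot and the scene stay as the last step left them, time stands still between calls to the robot, and variables do not carry over. Pictures are saved under pics/ and viewed, and the job is handed in when it is done.

Besides the shell and the picture viewer there is one more tool, called as a command line: name --pt "numbers of a row" for each row, then --argument value for the rest. apply_moves: Moves the arm, as the interface text tells. Its arguments: {"type":"object","properties":{"commands":{"type":"array"},"newtons":{"type":"number"}},"required":["commands"]}

```bash
mkdir -p pics; cat > h.py <<'E'
import numpy as np, cv2
from rig import telemetry, camera, camera_params, job, spotter, robot
def K(p):
    f=200/np.tan(np.radians(p['vfov'])/2); return np.array([[f,0,p['cx']],[0,f,p['cy']],[0,0,1.]])
def ray(p,uv):
    E=np.array(p['extrinsics']);q=cv2.undistortPoints(np.array([[uv]],float),K(p),np.array(p['distortion'],float))[0,0]
    d=E[:3,:3]@np.array([q[0],q[1],1]);return E[:3,3],d/np.linalg.norm(d)
def atz(p,uv,z):
    o,d=ray(p,uv);return o+d*(z-o[2])/d[2]
def proj(p,X):
    E=np.linalg.inv(np.array(p['extrinsics']));r,_=cv2.Rodrigues(E[:3,:3])
    return cv2.projectPoints(np.array(X,float).reshape(-1,3),r,E[:3,3],K(p),np.array(p['distortion'],float))[0][:,0]
def tri(rs):
    A=0;b=0
    for o,d in rs:
        M=np.eye(3)-np.outer(d,d);A=A+M;b=b+M@o
    X=np.linalg.solve(A,b);return X,[np.linalg.norm((np.eye(3)-np.outer(d,d))@(X-o)) for o,d in rs]
E
python3 - <<'E'
from h import *
print(telemetry.observe())
for n in ['scene','top','wrist']:
    im=camera(n);cv2.imwrite(f'pics/{n}0.png',im);p=camera_params(n);print(n,p)
    if n=='wrist':continue
    for q in ['press','rack','bed','tread','mark_low','mark_high','block_thin','block_thick','bottle','vase','tape']:
        print(n,q,[(np.round(r['point']).tolist(),round(r['score'],2)) for r in spotter.recognise(n,q)[:4]])
E
```

```text
{'time': 0.0, 'joints': array([-1.15401005e+00,  2.13368586e-01, -3.50233611e-02,  1.32348778e+00,
       -3.19239306e-05,  1.57078165e+00]), 'qvel': array([-0.00110236, -0.00224604, -0.0022802 ,  0.00058296, -0.00033686,
       -0.00044589]), 'tau': array([-2.31703007e-04, -6.86175299e+01,  4.87114656e+01,  1.76311849e-02,
       -1.47603402e-05, -1.60499565e-05]), 'position': array([ 0.20227374, -0.45690999,  0.23082413]), 'tool_rot': array([ 9.78362954e-01,  2.06895232e-01, -1.27683583e-04, -5.26676634e-04]), 'ft_force': array([-0.1862146 ,  0.64929091, -0.02066838]), 'moment': array([ 0.02639358, -0.0481979 ,  0.01640492]), 'width': 0.08541567809230728}
scene {'vfov': 57.599430497885294, 'cx': 316.69940959075086, 'cy': 198.08871634536817, 'distortion': array([-0.00193433,  0.        ,  0.        ,  0.        ,  0.        ]), 'extrinsics': array([[ 0.25576093,  0.79688008, -0.5473285 ,  1.21022452],
       [ 0.96662549, -0.21951377,  0.13209413, -0.18101409],
       [-0.01488296, -0.56284619, -0.82642765,  1.0402781 ],
       [ 0.        ,  0.        ,  0.        ,  1.        ]])}
[... 1201 characters left out ...]
hin [([448.0, 257.0], 0.73), ([397.0, 265.0], 0.72), ([399.0, 222.0], 0.66)]
top block_thick [([400.0, 200.0], 0.83)]
top bottle [([336.0, 134.0], 0.77)]
top vase [([388.0, 145.0], 0.54), ([399.0, 200.0], 0.4)]
top tape [([284.0, 139.0], 0.54), ([403.0, 201.0], 0.22)]
wrist {'vfov': 65.41447991737424, 'cx': 322.9312944203615, 'cy': 203.1014446634888, 'distortion': array([-0.01721645,  0.        ,  0.        ,  0.        ,  0.        ]), 'extrinsics': array([[ 0.40451085, -0.86765911, -0.28903053,  0.27607933],
       [-0.91453218, -0.38424955, -0.12642459, -0.42528617],
       [-0.00136641,  0.31546784, -0.94893528,  0.37249054],
       [ 0.        ,  0.        ,  0.        ,  1.        ]])}
```

View pics/scene0.png

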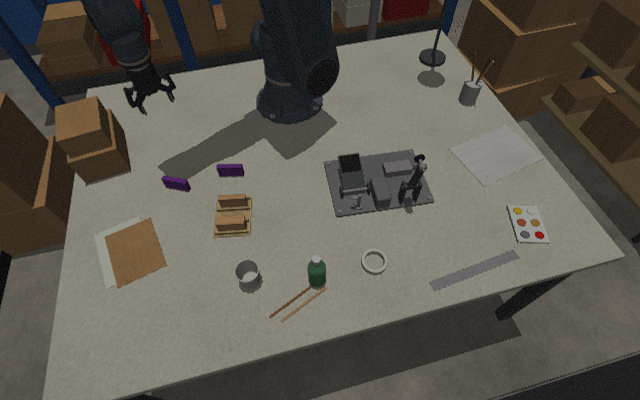

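View pics/top0.png

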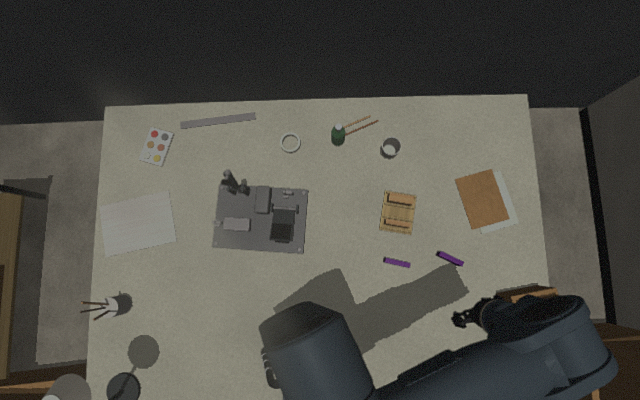

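View pics/wrist0.png

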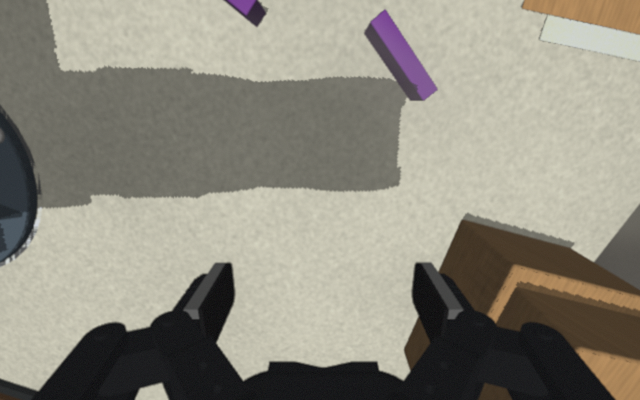

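```bash
python3 - <<'E'
import cv2
a=cv2.imread('pics/scene0.png')[120:240,160:430];cv2.imwrite('pics/sc.png',cv2.resize(a,None,fx=2.9,fy=2.9,interpolation=cv2.INTER_CUBIC))
a=cv2.imread('pics/top0.png')[150:300,210:470];cv2.imwrite('pics/tc.png',cv2.resize(a,None,fx=3,fy=3,interpolation=cv2.INTER_CUBIC))
E
```

```text
(no output)
```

View pics/sc.png

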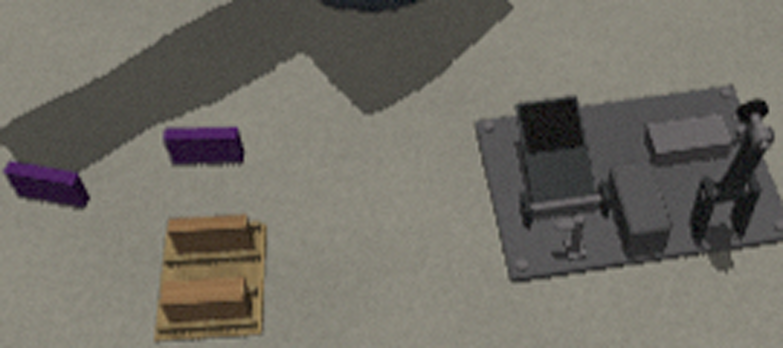

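View pics/tc.png

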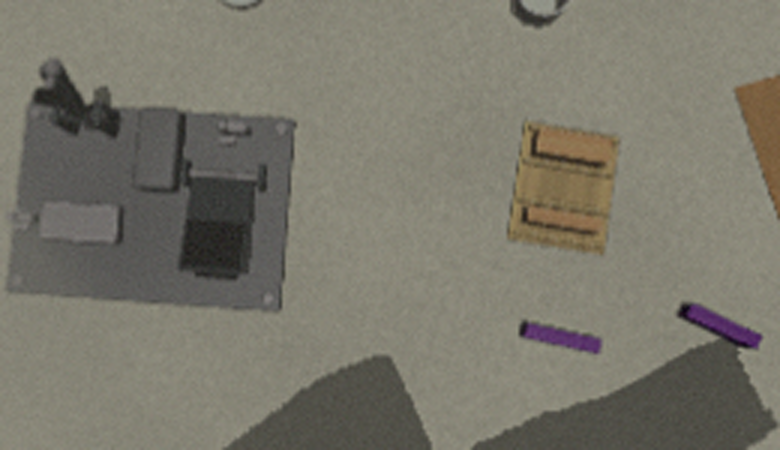

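The top picture shows the press at left (tan bed at ~(236,224), treadle at ~(283,225)), and the rack at ~(398,213). Wider block is in the far slot (400,200), narrower in the near slot (397,223). Two purple look-alikes stand at (397,263) and (449,257). The bed gauge at ~(217,222) is too small to judge here, so I'll localise things and look with the wrist camera.

```bash
python3 - <<'E'
from h import *
p=camera_params('top');s=camera_params('scene')
c=lambda u,v:(210+u/3,150+v/3)
s_=lambda u,v:(160+u/2.9,120+v/2.9)
print('press corners',[np.round(atz(p,c(*q),.012),3).tolist() for q in [(28,102),(294,121),(280,309),(8,291)]])
print('bed corners top',[np.round(atz(p,c(*q),.04),3).tolist() for q in [(40,203),(120,206),(119,242),(40,238)]])
print('rack corners',[np.round(atz(p,c(*q),.006),3).tolist() for q in [(527,121),(619,138),(604,253),(509,241)]])
print('thick top',[np.round(atz(p,c(*q),.056),3).tolist() for q in [(538,128),(608,143),(606,165),(535,153)]])
print('thin top',[np.round(atz(p,c(*q),.056),3).tolist() for q in [(526,208),(598,217),(596,233),(524,222)]])
for n,a,b in [('thick',(400,200),(230,215)),('bottle',(337,130),(317,262)),('tape',(290,142),(374,262)),('vase',(390,147),(247,270))]:
    print(n,tri([ray(p,a),ray(s,b)]))
E
```

```text
press corners [[0.641, 0.361, 0.012], [0.608, 0.025, 0.012], [0.376, 0.046, 0.012], [0.405, 0.381, 0.012]]
bed corners top [[0.51, 0.335, 0.04], [0.504, 0.236, 0.04], [0.46, 0.237, 0.04], [0.467, 0.334, 0.04]]
rack corners [[0.601, -0.266, 0.006], [0.576, -0.38, 0.006], [0.434, -0.353, 0.006], [0.452, -0.237, 0.006]]
thick top [[0.583, -0.271, 0.056], [0.563, -0.354, 0.056], [0.536, -0.35, 0.056], [0.553, -0.266, 0.056]]
thin top [[0.487, -0.252, 0.056], [0.474, -0.337, 0.056], [0.455, -0.333, 0.056], [0.471, -0.249, 0.056]]
thick (array([ 0.55417629, -0.30597684,  0.06529013]), [np.float64(0.00036989013158689746), np.float64(0.0003698901315868205)])
bottle (array([ 0.80357285, -0.08733697,  0.11618651]), [np.float64(0.0005299664847214787), np.float64(0.0005299664847214846)])
tape (array([0.80055853, 0.09244637, 0.00514712]), [np.float64(0.0007987953862532803), np.float64(0.0007987953862533569)])
vase (array([ 0.75167653, -0.28167452,  0.06327804]), [np.float64(0.0002129923518008387), np.float64(0.00021299235180078448)])
```

apply_moves --pt "0 0 2 0.1 1" --pt "3 0.5 4 0.2 1" --pt "6 1 6 0.3 1" --pt "9 1.5 7 0.4 1" --pt "12.5 2 7 0.5 1" --pt "16 3 7 0.6 1" --pt "19.5 4 7 0.7 1" --pt "23 5 7 0.8 1" --pt "26.5 5.5 7 0.9 1" --pt "30 6 7 0.97 1" --pt "30 6 7 0.97 1" --pt "30 6 7 0.97 1"

```text
time: 2.25
position: [0.504, -0.3965, 0.2998]
tool_rot: [0.768, 0.64, -0.0, -0.001]
ft_force: [0.4, 0.3, 0.4]
width: 0.0854
```

```bash
cat > shot.py <<'E'
import sys,pickle
from h import *
t=sys.argv[1]; o=telemetry.observe(); print(o['time'],np.round(o['position'],4),np.round(o['joints'],2),np.round(o['ft_force'],1),o['width'])
p=camera_params('wrist'); im=camera('wrist'); cv2.imwrite(f'pics/{t}.png',im); pickle.dump(p,open(t+'.pk','wb'))
E
python3 shot.py w1
```

```text
2.25 [ 0.504  -0.3965  0.2998] [-0.67  0.55  0.64  1.65 -0.    1.09] [0.4 0.3 0.4] 0.08537131062586305
```

View pics/w1.png

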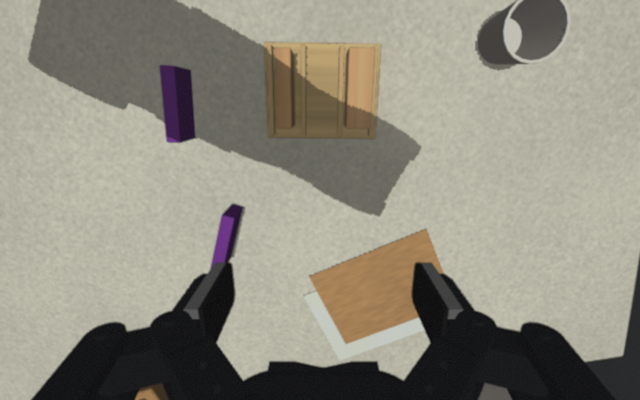

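apply_moves --pt "0 4 0 0 1" --pt "0 8 0 0 1" --pt "0 10 0 0 1" --pt "0 10 0 0 1" --pt "0 10 0 0 1"

```text
time: 2.72
position: [0.5015, -0.2968, 0.3024]
tool_rot: [0.769, 0.639, 0.0, 0.001]
ft_force: [1.1, -0.3, -0.3]
width: 0.0849
```

```bash
python3 shot.py w2
```

```text
2.7167 [ 0.5015 -0.2968  0.3024] [-0.53  0.4   0.4   1.57 -0.    1.22] [ 1.1 -0.3 -0.3] 0.08491129837924967
```

View pics/w2.png

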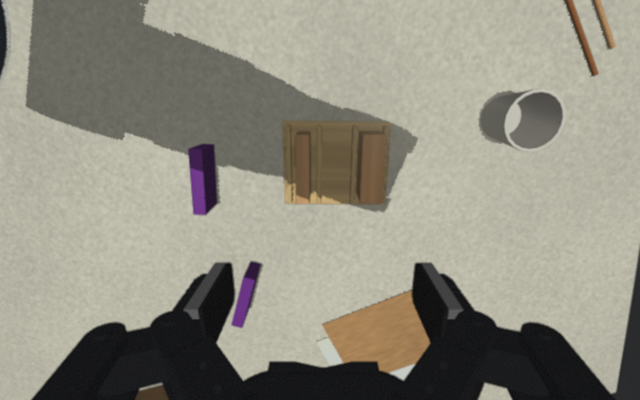

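apply_moves --pt "0 4 0 0 1" --pt "0 8 0 0 1" --pt "0 12 0 0 1" --pt "-1 16 0 0 1" --pt "-2 20 0 0 1" --pt "-3 24 0 0 1" --pt "-4 28 0 0 1" --pt "-5 32 0 0 1" --pt "-6 36 0 0 1" --pt "-7 40 0 0 1" --pt "-7 42 0 0 1" --pt "-7 42 0 0 1"

```text
time: 3.77
position: [0.4323, 0.1251, 0.3014]
tool_rot: [0.769, 0.64, 0.0, -0.0]
ft_force: [-0.4, -0.5, -0.0]
width: 0.0853
```

```bash
python3 shot.py w3
```

```text
3.7667 [0.4323 0.1251 0.3014] [0.28 0.11 0.02 1.48 0.   2.03] [-0.4 -0.5 -0. ] 0.08527598651337509
```

View pics/w3.png

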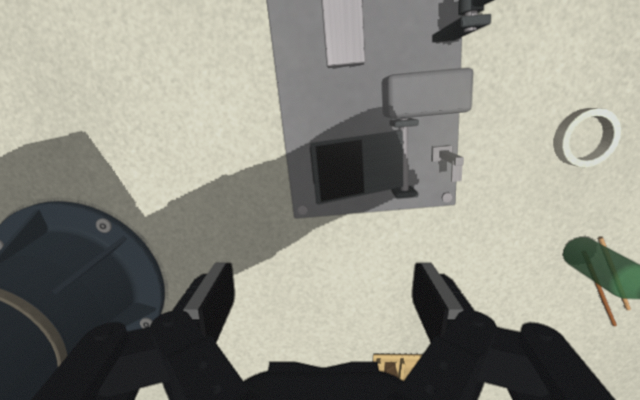

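apply_moves --pt "0 4 0 0 1" --pt "0 8 0 0 1" --pt "0 9 0 0 1" --pt "0 9 0 0 1" --pt "0 9 0 0 1"

```text
time: 4.23
position: [0.433, 0.2118, 0.3011]
tool_rot: [0.769, 0.639, -0.0, 0.0]
ft_force: [-1.1, -0.4, 0.2]
width: 0.0855
```

```bash
python3 shot.py w4
```

```text
4.2333 [0.433  0.2118 0.3011] [ 0.46  0.18  0.1   1.49 -0.    2.21] [-1.1 -0.4  0.2] 0.08550650516267165
```

apply_moves --pt "0 4 0 0 1" --pt "0 8 0 0 1" --pt "0 10 0 0 1" --pt "0 10 0 0 1" --pt "0 10 0 0 1"

```text
time: 4.7
position: [0.4329, 0.3121, 0.3011]
tool_rot: [0.769, 0.639, -0.0, 0.0]
ft_force: [0.8, 0.0, -0.3]
width: 0.0852
```

```bash
python3 shot.py w5; python3 - <<'E'
import cv2,numpy as np
a=cv2.imread('pics/w4.png');b=cv2.imread('pics/w5.png')
a[:]=np.clip(a*1.3,0,255);b[:]=np.clip(b*1.3,0,255)
cv2.imwrite('pics/w4v.png',a);cv2.imwrite('pics/w5v.png',b)
E
```

```text
4.7 [0.4329 0.3121 0.3011] [ 0.62  0.29  0.24  1.52 -0.    2.38] [ 0.8  0.  -0.3] 0.08520329930562666
```

View pics/w4v.png

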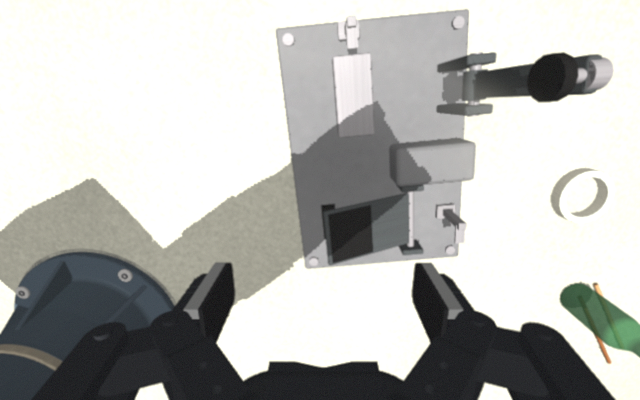

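View pics/w5v.png

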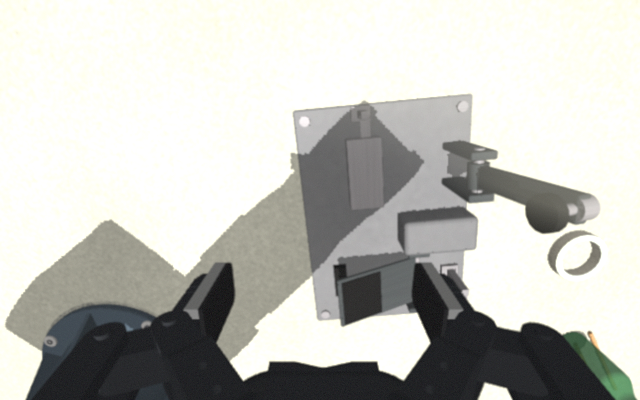

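```bash
python3 - <<'E'
import cv2,numpy as np
a=cv2.imread('pics/w4.png');b=cv2.imread('pics/w5.png')
f=lambda i,x,y:cv2.resize(i[y:y+64,x:x+64],(380,380),interpolation=cv2.INTER_CUBIC)
cv2.imwrite('pics/g.png',np.hstack([f(a,320,5),f(np.clip(b*1.8,0,255).astype(np.uint8),335,90)]))
c=cv2.imread('pics/w3.png')
cv2.imwrite('pics/g2.png',np.hstack([f(a,415,190),f(c,415,130)]))
E
```

```text
(no output)
```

View pics/g.png

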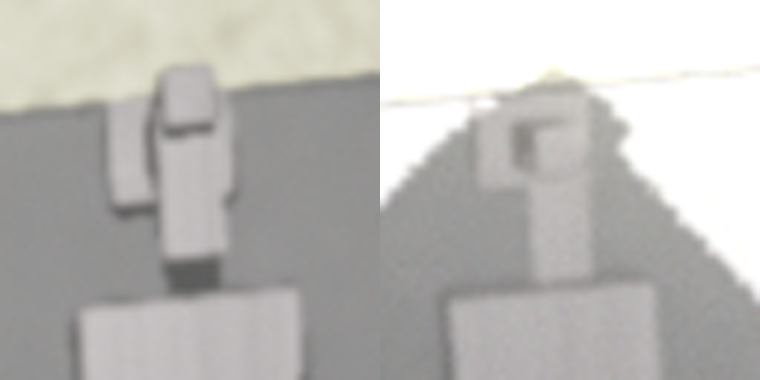

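View pics/g2.png

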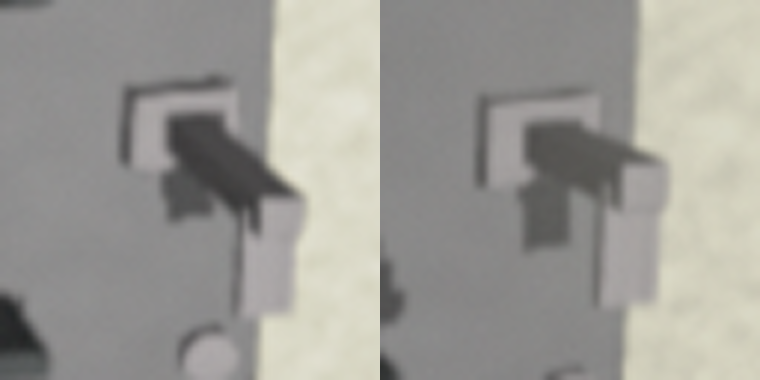

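```bash
cat > t1.py <<'E'
from h import *
import pickle
P={i:pickle.load(open(f'w{i}.pk','rb')) for i in (1,2,3,4,5)}
def T(n,*v):
    X,e=tri([ray(P[i],uv) for i,uv in v]);print(n,np.round(X,4),np.round(e,4))
s=5.9375
T('pointer bed',(4,(320+195/s,5+258/s)),(5,(335+183/s,90+278/s)))
T('bed end edge',(4,(320+190/s,5+298/s)),(5,(335+175/s,90+287/s)))
T('post top',(4,(320+188/s,5+98/s)),(5,(335+180/s,90+145/s)))
T('pointer parked',(4,(415+268/s,190+318/s)),(3,(415+248/s,130+305/s)))
E
python3 t1.py; python3 - <<'E'
import cv2,numpy as np
a=cv2.imread('pics/w4.png');b=cv2.imread('pics/w5.png')
cv2.imwrite('pics/b.png',np.hstack([cv2.resize(a[40:150,315:405],None,fx=4.4,fy=4.4,interpolation=2),cv2.resize(np.clip(b[120:230,325:415]*1.6,0,255).astype(np.uint8),None,fx=4.4,fy=4.4,interpolation=2)]))
a=cv2.imread('pics/w1.png')
b=cv2.imread('pics/w2.png')
cv2.imwrite('pics/r.png',np.hstack([cv2.resize(a[35:145,260:390],None,fx=3,fy=3,interpolation=2),cv2.resize(b[110:220,275:405],None,fx=3,fy=3,interpolation=2)]))
E
```

```text
pointer bed [0.4906 0.3391 0.0544] [0.0002 0.0002]
bed end edge [0.4908 0.3347 0.0332] [0.0002 0.0002]
post top [0.4933 0.3657 0.0572] [0.0003 0.0003]
pointer parked [0.5919 0.0805 0.0693] [0.0002 0.0002]
```

View pics/b.png

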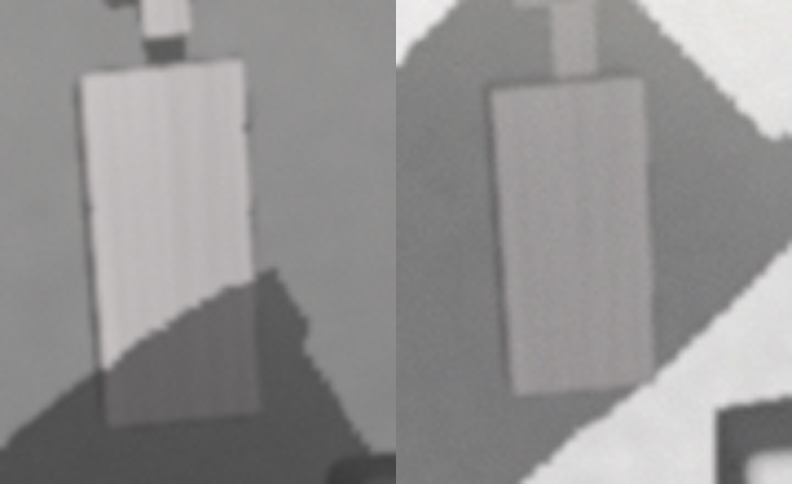

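View pics/r.png

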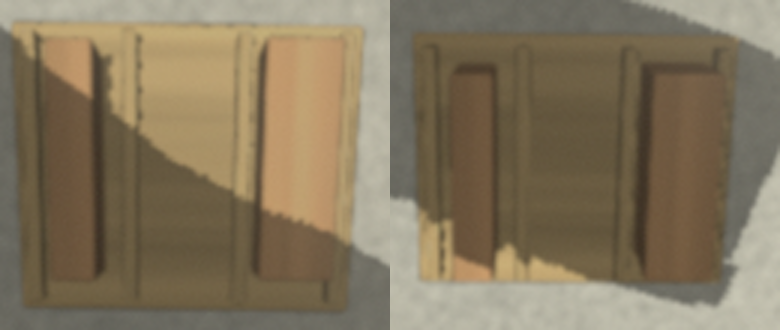

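```bash
cat >> t1.py <<'E'
print()
A=[(80,75),(243,60),(261,411),(106,427)];B=[(95,91),(248,78),(259,381),(118,395)]
cs=[]
for a,b in zip(A,B):
    T('bed',(4,(315+a[0]/4.4,40+a[1]/4.4)),(5,(325+b[0]/4.4,120+b[1]/4.4)))
for i,o,C in ((4,(315,40),A),(5,(325,120),B)):
    X=np.array([atz(P[i],(o[0]+c[0]/4.4,o[1]+c[1]/4.4),.04) for c in C]);d=X[0]+X[1]-X[2]-X[3];print('bed c',i,X.mean(0).round(4),'yaw',np.arctan2(-d[0],d[1]).round(3),np.linalg.norm(d)/2)
A=[(42,37),(93,37),(96,278),(48,280)];B=[(64,72),(104,72),(103,280),(65,280)]
for a,b in zip(A,B):
    T('thin',(1,(260+a[0]/3,35+a[1]/3)),(2,(275+b[0]/3,110+b[1]/3)))
for i,o,C in ((1,(260,35),A),(2,(275,110),B)):
    X=np.array([atz(P[i],(o[0]+c[0]/3,o[1]+c[1]/3),.056) for c in C]);d=X[0]+X[1]-X[2]-X[3];w=(X[1]+X[2]-X[0]-X[3])/2;print('thin c',i,X.mean(0).round(4),'yaw',np.arctan2(-d[0],d[1]).round(3),np.linalg.norm(d)/2,np.linalg.norm(w))
E
python3 t1.py
```

```text
pointer bed [0.4906 0.3391 0.0544] [0.0002 0.0002]
bed end edge [0.4908 0.3347 0.0332] [0.0002 0.0002]
post top [0.4933 0.3657 0.0572] [0.0003 0.0003]
pointer parked [0.5919 0.0805 0.0693] [0.0002 0.0002]

bed [0.4678 0.3364 0.0366] [0.0001 0.0001]
bed [0.5119 0.332  0.0369] [0.0002 0.0002]
bed [0.5037 0.2388 0.0377] [0.0001 0.0001]
bed [0.4592 0.2426 0.0386] [0.0003 0.0003]
bed c 4 [0.4853 0.2874 0.04  ] yaw -0.089 0.09325328771881655
bed c 5 [0.4855 0.288  0.04  ] yaw -0.087 0.09357550020088601
thin [ 0.4748 -0.2512  0.0532] [0.0015 0.0015]
thin [ 0.4922 -0.2543  0.0506] [0.0001 0.0001]
thin [ 0.4746 -0.3418  0.0546] [0.0002 0.0002]
thin [ 0.4568 -0.3389  0.0543] [0.0012 0.0012]
thin c 1 [ 0.4742 -0.2969  0.056 ] yaw -0.201 0.08861512998866082 0.019242161923496977
thin c 2 [ 0.4755 -0.2961  0.056 ] yaw -0.204 0.08931981071723498 0.01645770094893009
```

The bed gauge's pointer triangulates to about 54–58 mm above the table, so it is the low one. The parked gauge is at 69 mm, so it is the high one. That makes the target the **thin** wooden block.

Candidates in w1:
- wooden thin block in the near slot at (284,87): chosen, 18 mm wide and wood-coloured
- wooden thick block at (361,87)
- purple blocks at (178,103) and (228,233)

The crop r.png confirms the choice: measured widths are about 18 mm for thin and about 28 mm for thick.

apply_moves --pt "0 -4 0 0 1" --pt "0 -8 0 0 1" --pt "0 -12 0 0 1" --pt "0.5 -16 0 0 1" --pt "1 -20 0 0 1" --pt "1.5 -24 0 0 1" --pt "2 -28 0 0 1" --pt "2.5 -32 0 0 1" --pt "3 -36 0 0 1" --pt "3.5 -40 0 -0.02 1" --pt "4 -44 0 -0.02 1" --pt "4.3 -48 0 -0.02 1"

```text
time: 5.75
position: [0.474, -0.1708, 0.3018]
tool_rot: [0.776, 0.63, 0.0, 0.0]
ft_force: [0.9, 0.4, 0.3]
width: 0.0854
```

apply_moves --pt "0 -4 0 0 1" --pt "0 -8 0 0 1" --pt "0 -12 0 0 1" --pt "0 -13 -4 0 1" --pt "0 -13 -8 0 1" --pt "0 -13 -12 0 1" --pt "0 -13 -15 0 1" --pt "0 -13 -17 0 1" --pt "0 -13 -18 0 1" --pt "0 -13 -18 0 1"

```text
time: 6.58
position: [0.4734, -0.2976, 0.12]
tool_rot: [0.776, 0.631, -0.001, -0.001]
ft_force: [-0.1, 0.0, 0.2]
width: 0.0856
```

```bash
python3 shot.py w6
```

```text
6.5833 [ 0.4734 -0.2976  0.12  ] [-0.56  0.38 -0.09  1.1  -0.    1.22] [-0.1  0.   0.2] 0.08562869554678305
```

View pics/w6.png

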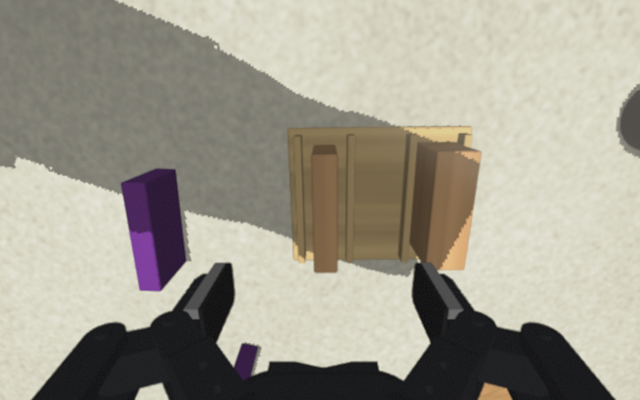

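apply_moves --pt "0.1 0 -3.5 0 1" --pt "0.1 0 -6.5 0 1" --pt "0.1 0 -8.5 0 1" --pt "0.1 0 -9.2 0 1" --pt "0.1 0 -9.2 0 0.5" --pt "0.1 0 -9.2 0 0.3" --pt "0.1 0 -9.2 0 0.1" --pt "0.1 0 -9.2 0 0" --pt "0.1 0 -9.2 0 0" --pt "0.1 0 -9.2 0 0" --newtons 30

```text
time: 7.47
position: [0.477, -0.2975, 0.0302]
tool_rot: [0.775, 0.631, 0.0, 0.001]
ft_force: [-0.2, -0.0, 7.3]
width: 0.0173
```

apply_moves --pt "0 0 0 0 0" --pt "0 0 0 0 0" --pt "0 0 2 0 0" --pt "0 0 5 0 0" --pt "0 0 8 0 0" --pt "0 0 8 0 0"

```text
time: 7.97
position: [0.4787, -0.2986, 0.115]
tool_rot: [0.775, 0.631, 0.001, 0.003]
ft_force: [1.3, -0.5, -0.6]
width: 0.0174
```

```bash
python3 shot.py w7
```

```text
7.9667 [ 0.4787 -0.2986  0.115 ] [-0.56  0.38 -0.1   1.08  0.    1.22] [ 1.3 -0.5 -0.6] 0.01744204449389128
```

View pics/w7.png

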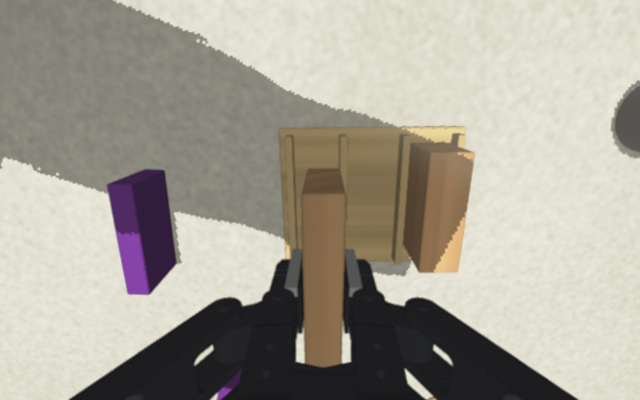

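apply_moves --pt "-0.5 3.5 0 0.1 0" --pt "-1 7 0 0.116 0" --pt "-1.5 10.5 0 0.116 0" --pt "-2 14 0 0.116 0" --pt "-2.5 17 0 0.116 0" --pt "-2.5 18.5 0 0.116 0" --pt "-2.5 18.5 -3 0.116 0" --pt "-2.5 18.5 -5.5 0.116 0" --pt "-2.5 18.5 -6.5 0.116 0" --pt "-2.5 18.5 -6.5 0.116 0"

```text
time: 8.85
position: [0.4493, -0.1115, 0.0416]
tool_rot: [0.737, 0.675, -0.001, -0.002]
ft_force: [-0.6, -0.0, -0.8]
width: 0.0175
```

```bash
python3 - <<'E'
from h import *
for i in range(3):
    o=telemetry.observe();print(o['position'],o['ft_force'])
    camera('wrist')
im=camera('scene');cv2.imwrite('pics/s8.png',cv2.resize(im[120:240,180:340],None,fx=4.5,fy=4.5,interpolation=2))
E
```

```text
[ 0.44926416 -0.11146428  0.04160035] [-0.56764187 -0.01062165 -0.84547744]
[ 0.45017215 -0.11177219  0.04312703] [ 0.12870238 -0.49174843 -0.88285823]
[ 0.45105142 -0.11208607  0.0441674 ] [ 0.26096495  0.15453974 -0.55260103]
```

View pics/s8.png

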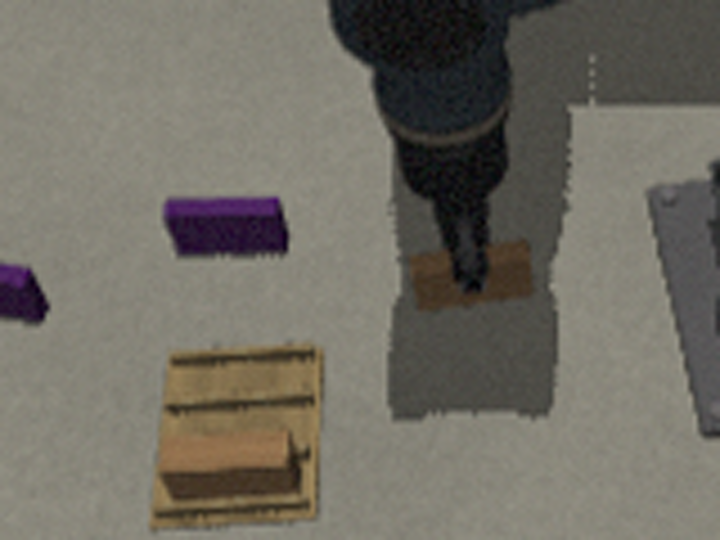

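apply_moves --pt "0 0 -1 0 0" --pt "0 0 -1.6 0 0" --pt "0 0 -1.8 0 0" --pt "0 0 -1.9 0 0" --pt "0 0 -1.9 0 0" --pt "0 0 -1.9 0 0"

```text
time: 9.55
position: [0.4516, -0.1122, 0.0256]
tool_rot: [0.738, 0.675, 0.0, 0.0]
ft_force: [-0.2, -0.2, -0.7]
width: 0.0173
```

apply_moves --pt "0 0 -0.2 0 0" --pt "0 0 -0.2 0 0" --pt "0 0 -0.2 0 0"

```text
time: 9.8
position: [0.4522, -0.1123, 0.024]
tool_rot: [0.738, 0.675, 0.001, 0.001]
ft_force: [-1.1, 0.5, 9.1]
width: 0.0171
```

apply_moves --pt "0 0 0 0 0.3" --pt "0 0 0 0 0.6" --pt "0 0 0 0 1" --pt "0 0 0 0 1" --pt "0 0 0 0 1" --pt "0 0 0 0 1"

```text
time: 10.3
position: [0.4514, -0.1122, 0.0233]
tool_rot: [0.738, 0.675, -0.0, -0.0]
ft_force: [1.0, -0.1, -0.4]
width: 0.0837
```

apply_moves --pt "1.5 -0.13 0.2 0 1" --pt "2.8 -0.25 0.2 0 1" --pt "3.3 -0.29 0.2 0 1" --pt "3.8 -0.33 0.2 0 1" --pt "4.3 -0.38 0.2 0 1" --pt "4.8 -0.42 0.2 0 1" --pt "5.3 -0.47 0.2 0 1" --pt "5.8 -0.51 0.2 0 1" --pt "6.3 -0.55 0.2 0 1" --pt "6.3 -0.55 0.2 0 1" --pt "6.3 -0.55 0.2 0 1"

```text
time: 11.22
position: [0.5145, -0.1177, 0.0252]
tool_rot: [0.737, 0.675, -0.0, -0.0]
ft_force: [-0.3, 0.2, 0.7]
width: 0.0857
```

```bash
python3 shot.py w9
```

```text
11.2167 [ 0.5145 -0.1177  0.0252] [-0.22  0.4  -0.32  0.85 -0.    1.43] [-0.3  0.2  0.7] 0.08567489270514558
```

View pics/w9.png

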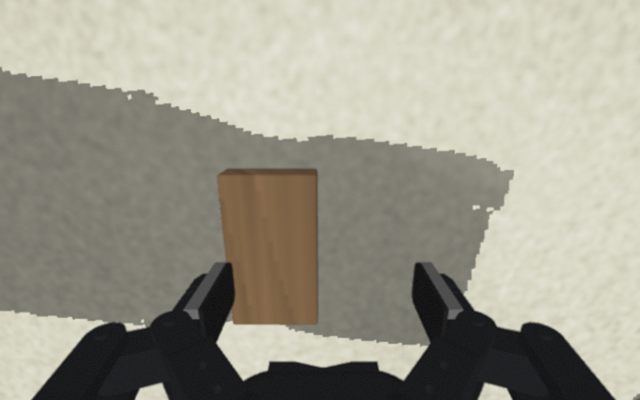

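```bash
python3 - <<'E'
from h import *;import pickle
p=pickle.load(open('w9.pk','rb'))
X=[atz(p,c,.018) for c in [(221,176),(316,176),(317,323),(232,323)]]
print(np.round(X,4)); X=np.array(X); print(X.mean(0))
for a,b in ((3,0),(2,1)):
    d=X[b]-X[a];print(np.linalg.norm(d),np.arctan2(-d[0],d[1]))
print([np.linalg.norm(X[1]-X[0]),np.linalg.norm(X[2]-X[3])])
E
```

```text
[[ 0.4684 -0.0686  0.018 ]
 [ 0.5147 -0.0727  0.018 ]
 [ 0.507  -0.1591  0.018 ]
 [ 0.458  -0.155   0.018 ]]
[ 0.48704479 -0.1138238   0.018     ]
0.08699245849784042 -0.11945765928678816
0.08674682471638819 -0.08873101210272352
[np.float64(0.04646756578171483), np.float64(0.049140624281151166)]
```

apply_moves --pt "0 0 1 0 1" --pt "-1.4 0.2 1 0 1" --pt "-2.75 0.35 1 0 1" --pt "-2.75 0.35 0 0 1" --pt "-2.75 0.35 -1.2 0 1" --pt "-2.75 0.35 -2 0 1" --pt "-2.75 0.35 -2.4 0 1" --pt "-2.75 0.35 -2.4 0 1"

```text
time: 11.93
position: [0.4865, -0.1141, 0.0005]
tool_rot: [0.738, 0.675, -0.0, -0.001]
ft_force: [0.5, -0.1, -0.5]
width: 0.0854
```

```bash
python3 shot.py w10
```

```text
11.9333 [ 0.4865 -0.1141  0.0005] [-0.23  0.38 -0.43  0.76 -0.    1.43] [ 0.5 -0.1 -0.5] 0.08535363734401925
```

View pics/w10.png

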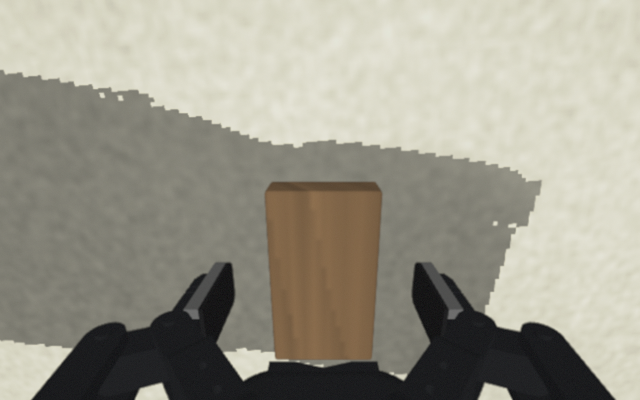

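```bash
python3 - <<'E'
from h import *;import pickle
p=pickle.load(open('w10.pk','rb'))
X=np.array([atz(p,c,.018) for c in [(266,190),(381,190),(372,359),(274,359)]])
print(np.round(X,4),X.mean(0))
E
```

```text
[[ 0.4667 -0.0674  0.018 ]
 [ 0.514  -0.0715  0.018 ]
 [ 0.507  -0.1597  0.018 ]
 [ 0.4577 -0.1555  0.018 ]] [ 0.48634573 -0.11351154  0.018     ]
```

apply_moves --pt "0 0 0 0 0.7" --pt "0 0 0 0 0.55" --pt "0 0 0 0 0.45" --pt "0 0 0 0 0.35" --pt "0 0 0 0 0.35" --pt "0 0 0 0 0.3" --pt "0 0 0 0 0.3" --newtons 30

```text
time: 12.57
position: [0.4873, -0.1143, 0.0018]
tool_rot: [0.738, 0.675, 0.0, 0.0]
ft_force: [-1.5, -0.2, 5.3]
width: 0.0493
```

apply_moves --pt "0 0 2 0 0.3" --pt "0 0 6 0 0.3" --pt "0 0 10 0 0.3" --pt "0 3 13 0 0.3" --pt "0 7 14 0 0.3" --pt "0 11 14 0 0.3" --pt "0 15 14 0 0.3" --pt "0 19 14 0 0.3" --pt "0 23 14 0 0.3" --pt "0 27 14 0 0.3" --pt "0 31 14 0 0.3" --pt "0 34 14 0 0.3"

```text
time: 13.57
position: [0.4864, 0.2288, 0.1415]
tool_rot: [0.737, 0.676, 0.0, -0.0]
ft_force: [-0.2, -0.6, -0.0]
width: 0.0495
```

apply_moves --pt "-0.1 3 0 0 0.3" --pt "-0.2 5 0 0 0.3" --pt "-0.2 6.2 0 0 0.3" --pt "-0.2 6.2 -3 0 0.3" --pt "-0.2 6.2 -5 0 0.3" --pt "-0.2 6.2 -6 0 0.3" --pt "-0.2 6.2 -6 0 0.3" --pt "-0.2 6.2 -6 0 0.3" --pt "-0.2 6.2 -6 0 0.3"

```text
time: 14.32
position: [0.4857, 0.2878, 0.0827]
tool_rot: [0.738, 0.675, 0.001, 0.0]
ft_force: [0.2, 0.4, -0.3]
width: 0.0492
```

```bash
python3 shot.py w11
```

```text
14.3167 [0.4857 0.2878 0.0827] [ 0.54  0.41 -0.14  1.01 -0.    2.19] [ 0.2  0.4 -0.3] 0.049191638400633564
```

View pics/w11.png

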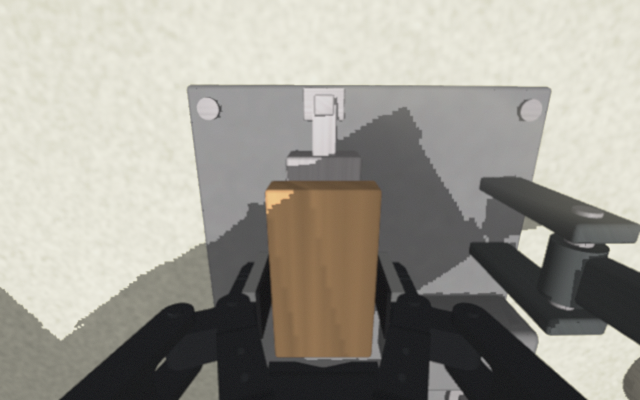

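```bash
python3 - <<'E'
from h import *;import pickle
im=cv2.imread('pics/w11.png');cv2.imwrite('pics/w11c.png',cv2.resize(im[80:200,240:400],None,fx=4.5,fy=4.5,interpolation=2))
p=pickle.load(open('w11.pk','rb'))
zb=.0827-.0018
X=np.array([atz(p,c,zb+.018) for c in [(266,190),(380,190),(372,358),(274,358)]]);print(X.round(4),X.mean(0))
print(proj(p,[[.4855,.288,.04]]))
for s in (-1,1):
  for t in (-1,1):
    c,ss=np.cos(-.088),np.sin(-.088);x,y=s*.023,t*.048
    print(s,t,proj(p,[[.4855+c*x-ss*y,.2875+ss*x+c*y,.04]]).round(1))
E
```

```text
[[0.4656 0.3342 0.0989]
 [0.513  0.33   0.0989]
 [0.5062 0.2416 0.0989]
 [0.4566 0.246  0.0989]] [0.48534441 0.28792846 0.0989    ]
[[323.24556333 231.37651976]]
-1 -1 [[290.1 296. ]]
-1 1 [[284.5 157.7]]
1 -1 [[356.6 296. ]]
1 1 [[362.  157.6]]
```

View pics/w11c.png

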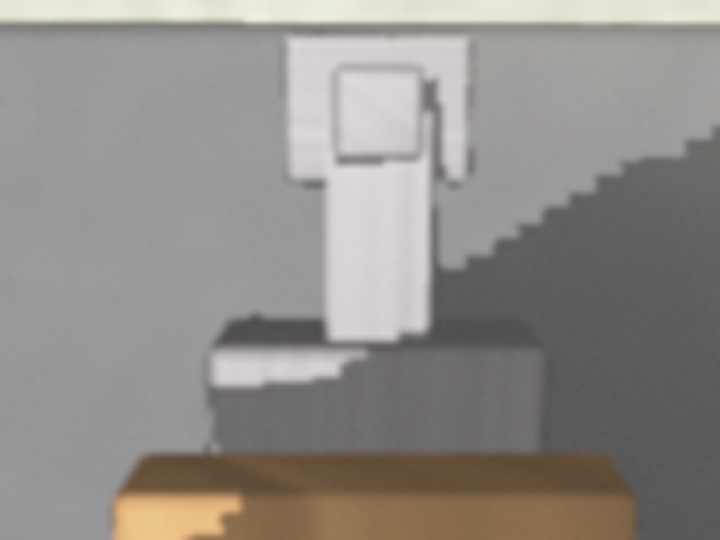

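apply_moves --pt "0 0 -1.5 0 0.3" --pt "0 0 -3 0 0.3" --pt "0 0 -3.5 0 0.3" --pt "0 0 -3.8 0 0.3" --pt "0 0 -3.9 0 0.3" --pt "0 0 -3.9 0 0.3" --pt "0 0 -3.9 0 0.3"

```text
time: 14.95
position: [0.4854, 0.288, 0.0431]
tool_rot: [0.738, 0.675, 0.001, 0.0]
ft_force: [-0.2, -1.5, -0.0]
width: 0.0493
```

apply_moves --pt "0 0 -0.1 0 0.3" --pt "0 0 -0.2 0 0.3" --pt "0 0 -0.2 0 0.3"

```text
time: 15.2
position: [0.4854, 0.2881, 0.0418]
tool_rot: [0.738, 0.675, 0.001, 0.0]
ft_force: [-4.5, -3.0, 18.6]
width: 0.0491
```

apply_moves --pt "0 0 0.1 0 0.3" --pt "0 0 0.1 0 0.62" --pt "0 0 0.1 0 0.7" --pt "0 0 0.1 0 0.85" --pt "0 0 0.1 0 1" --pt "0 0 0.1 0 1" --pt "0 0 2 0 1" --pt "0 0 5 0 1" --pt "0 0 8 0 1" --pt "0 0 11 0 1" --pt "0 0 13 0 1" --pt "0 0 13 0 1"

```text
time: 16.2
position: [0.4866, 0.2888, 0.1747]
tool_rot: [0.738, 0.675, 0.003, 0.001]
ft_force: [0.5, 0.2, 0.8]
width: 0.0854
```

```bash
python3 shot.py w12
```

```text
16.2 [0.4866 0.2888 0.1747] [0.54 0.36 0.02 1.22 0.   2.19] [0.5 0.2 0.8] 0.08544987253720246
```

View pics/w12.png

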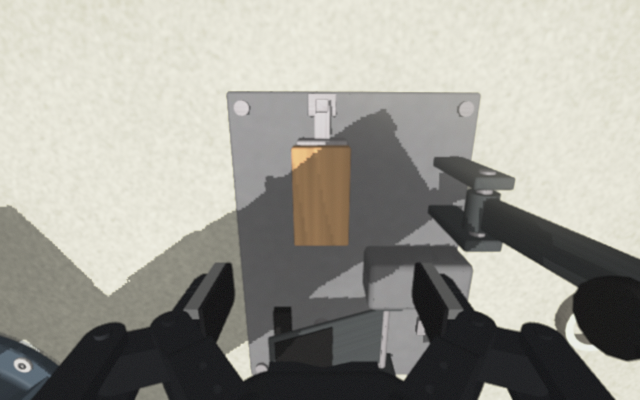

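```bash
python3 - <<'E'
from h import *;import pickle
im=cv2.imread('pics/w12.png');cv2.imwrite('pics/w12c.png',cv2.resize(im[90:260,270:400],None,fx=3.5,fy=3.5,interpolation=2))
p=pickle.load(open('w12.pk','rb'))
X=np.array([atz(p,c,.058) for c in [(292.5,147),(350,147),(348.5,245),(294,245)]]);print(X.round(4),X.mean(0))
d=X[0]+X[1]-X[2]-X[3];print(np.arctan2(-d[0],d[1]))
R=np.array([[np.cos(.088),np.sin(.088)],[-np.sin(.088),np.cos(.088)]])
pc=np.array([.4855,.288])-R@[-.03,.08];print('press',pc,'tread',pc+R@[.04-.093,-.09])
E
```

```text
[[0.4655 0.3347 0.058 ]
 [0.5127 0.3305 0.058 ]
 [0.5059 0.2418 0.058 ]
 [0.4563 0.2463 0.058 ]] [0.4850841  0.28831834 0.058     ]
-0.09002497132986319
press [0.508353   0.20567297] tread [0.4476483 0.1206792]
```

View pics/w12c.png

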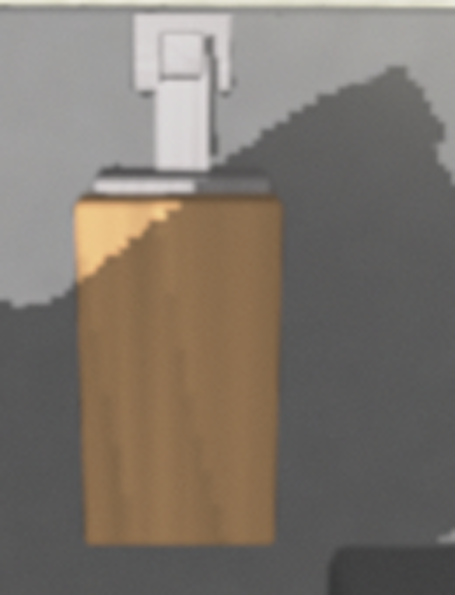

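```bash
python3 - <<'E'
from h import *;import pickle
P={i:pickle.load(open(f'w{i}.pk','rb')) for i in (3,4)}
print(tri([ray(P[3],(341,171)),ray(P[4],(352,233))]))
for i in (3,4): print(proj(P[i],[.4477,.1207,.072]))
E
```

```text
(array([0.45362533, 0.11671197, 0.05799436]), [np.float64(0.00047048043567053644), np.float64(0.00047048043567048993)])
[[336.63976389 171.11189001]]
[[347.58485232 235.43098027]]
```

apply_moves --pt "-0.5 -4 0 0 0.7" --pt "-1.3 -8 0 0 0.4" --pt "-2.5 -12 0 0 0" --pt "-3.8 -15 0 0 0" --pt "-3.9 -16.7 0 0 0" --pt "-3.9 -16.7 -3 0 0" --pt "-3.9 -16.7 -5 0 0" --pt "-3.9 -16.7 -7 0 0" --pt "-3.9 -16.7 -8 0 0" --pt "-3.9 -16.7 -8 0 0"

```text
time: 17.08
position: [0.4438, 0.1202, 0.0874]
tool_rot: [0.738, 0.675, -0.002, -0.001]
ft_force: [-1.1, 0.1, 0.3]
width: 0.0
```

```bash
python3 shot.py w13;python3 - <<'E'
from h import *
im=camera('scene');cv2.imwrite('pics/s13.png',cv2.resize(im[110:230,290:450],None,fx=4.5,fy=4.5,interpolation=2))
E
```

```text
17.0833 [0.4438 0.1202 0.0874] [ 0.26  0.22 -0.41  0.95  0.    1.92] [-1.1  0.1  0.3] 4.784977671544438e-05
```

View pics/w13.png

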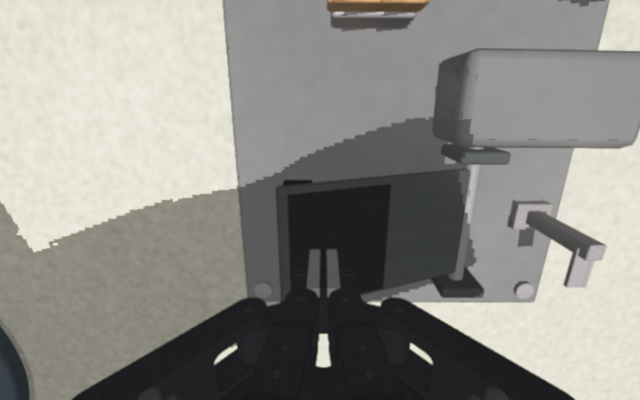

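View pics/s13.png

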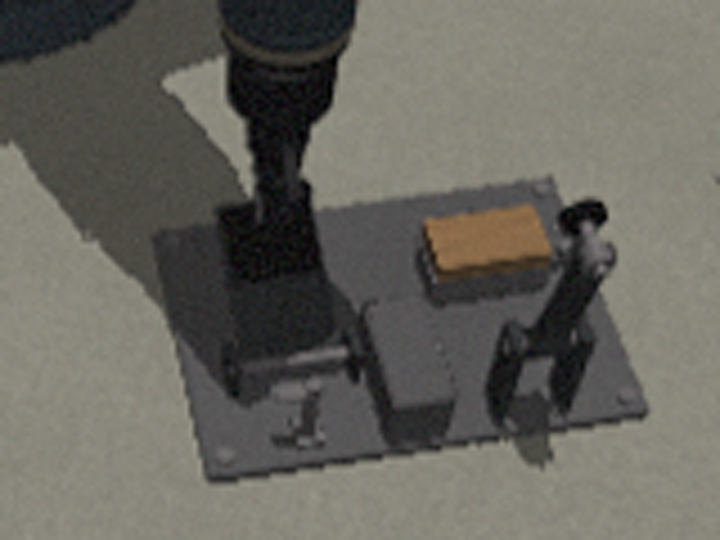

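apply_moves --pt "0 0 -1 0 0" --pt "0 0 -1.5 0 0" --pt "0 0 -2 0 0" --pt "0 0 -2.4 0 0" --pt "0 0 -2.8 0 0" --pt "0 0 -3.2 0 0" --pt "0 0 -3.6 0 0" --pt "0 0 -4 0 0" --pt "0 0 -4.3 0 0" --pt "0 0 -4.5 0 0" --pt "0 0 -4.5 0 0"

```text
time: 18.1
position: [0.4459, 0.1209, 0.0454]
tool_rot: [0.737, 0.675, 0.0, -0.0]
ft_force: [-2.0, 0.5, 3.9]
width: -0.0001
```

apply_moves --pt "0 0 -0.2 0 0" --pt "0 0 -0.4 0 0" --pt "0 0 -0.6 0 0" --pt "0 0 -0.7 0 0" --pt "0 0 -0.7 0 0"

```text
time: 18.52
position: [0.4459, 0.1209, 0.0384]
tool_rot: [0.737, 0.675, 0.0, -0.0]
ft_force: [-4.0, 1.0, 4.4]
width: 0.0001
```

apply_moves --pt "0 0 -0.15 0 0" --pt "0 0 -0.3 0 0" --pt "0 0 -0.4 0 0" --pt "0 0 -0.4 0 0" --pt "0 0 -0.4 0 0"

```text
time: 18.93
position: [0.4461, 0.121, 0.0361]
tool_rot: [0.738, 0.675, 0.001, 0.0]
ft_force: [-16.6, -2.0, 44.2]
width: 0.0002
```

```bash
python3 shot.py w14;python3 - <<'E'
from h import *
im=camera('scene');cv2.imwrite('pics/s14.png',cv2.resize(im[110:230,290:450],None,fx=4.5,fy=4.5,interpolation=2))
E
```

```text
18.9333 [0.4461 0.121  0.0361] [ 0.26  0.27 -0.48  0.82  0.    1.92] [-16.6  -2.   44.2] 0.0002337221344202941
```

View pics/s14.png

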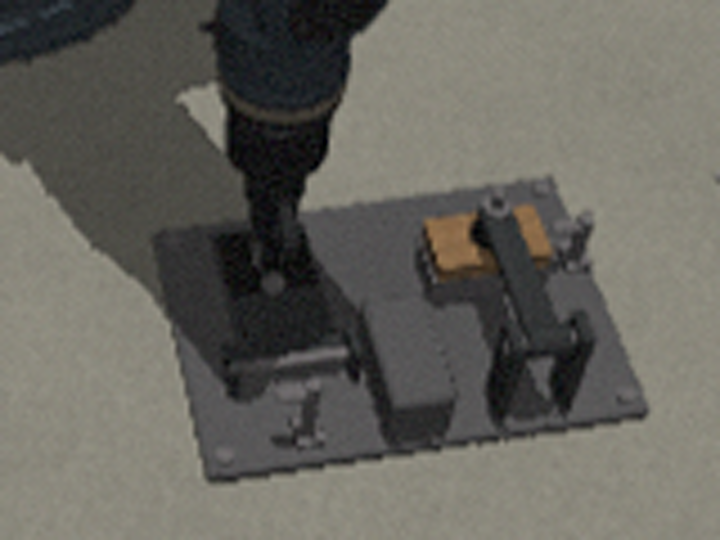

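apply_moves --pt "0 0 0.1 0 0" --pt "0 0 0.1 0 0" --pt "0 0 0.1 0 0" --pt "0 0 0.1 0 0" --pt "0 0 0.1 0 0" --pt "0 0 0.1 0 0"

```text
time: 19.53
position: [0.446, 0.1209, 0.0365]
tool_rot: [0.737, 0.675, 0.0, 0.0]
ft_force: [-10.6, -0.6, 28.9]
width: -0.0005
```

apply_moves --pt "0 0 0.5 0 0" --pt "0 0 1 0 0" --pt "0 0 1.5 0 0" --pt "0 0 2 0 0" --pt "0 0 2.5 0 0" --pt "0 0 3 0 0" --pt "0 0 3.5 0 0" --pt "0 0 4 0 0" --pt "0 0 4.8 0 0" --pt "0 0 6 0 0" --pt "0 0 9 0 0" --pt "0 0 13 0 0"

```text
time: 20.53
position: [0.4437, 0.1203, 0.1647]
tool_rot: [0.738, 0.675, -0.002, -0.001]
ft_force: [2.3, 0.8, -0.7]
width: 0.0
```

apply_moves --pt "0 4 4 0 0" --pt "0 8 5 0 0" --pt "0 10 5 0 0" --pt "0 10 5 0 0" --pt "0 10 5 0 0"

```text
time: 20.95
position: [0.4454, 0.222, 0.2155]
tool_rot: [0.737, 0.676, -0.0, -0.0]
ft_force: [-0.4, 0.6, -0.5]
width: 0.0002
```

```bash
python3 shot.py w15;python3 - <<'E'
from h import *
im=camera('scene');cv2.imwrite('pics/s15.png',cv2.resize(im[110:310,190:450],None,fx=3,fy=3,interpolation=2))
E
```

```text
20.95 [0.4454 0.222  0.2155] [ 0.46  0.21 -0.08  1.28  0.    2.12] [-0.4  0.6 -0.5] 0.00017395928780720196
```

View pics/w15.png

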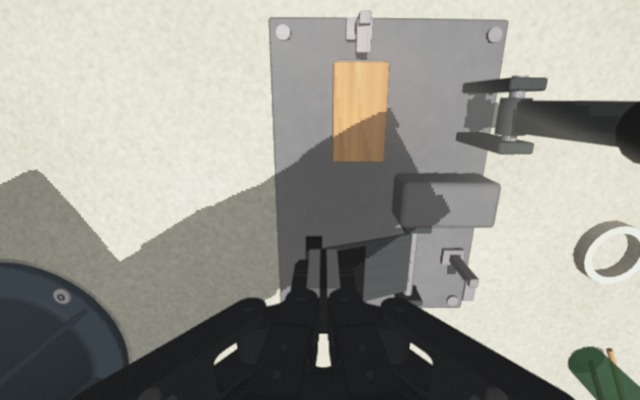

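View pics/s15.png

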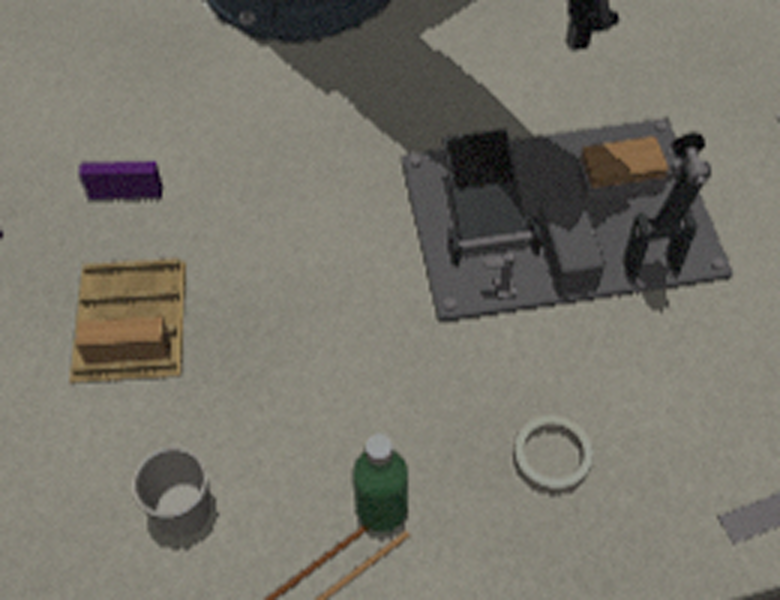

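```bash
python3 - <<'E'
from h import *;import pickle
p=pickle.load(open('w15.pk','rb'))
X=np.array([atz(p,c,.058) for c in [(333,62),(389,63),(384,161),(334,160)]]);d=X[0]+X[1]-X[2]-X[3];print(X.mean(0),np.arctan2(-d[0],d[1]))
o=telemetry.observe();print(o['time'],o['qvel'].round(3),o['position'])
job.sign_off()
E
```

```text
[0.48470399 0.28709409 0.058     ] -0.07079086212025457
21.05 [-0.017 -0.004 -0.009 -0.002  0.     0.001] [0.44541416 0.22026565 0.2150426 ]
the job is handed in; nothing more can be done
```

The thin block is lying flat and centred on the bed, the treadle was pressed to its stop and came back up, and the job is handed in at about 21 s of the 64 s. Sign-off gives no verdict, so the result below rests on my own checks.

- **Choosing the block:** Two wrist views put the bed gauge's pointer at about 54 mm above the table (58 mm expected for the low gauge) and the parked one at about 69 mm. The bed gauge is therefore the low one, which calls for the thin block. My height readings came out a few mm low: the bed edge read 33–39 mm instead of 40.
- **Turning and placing it:** The tool cannot tilt, so I stood the block on the open table and nudged it over. I then re-gripped it across its 50 mm width, set it on the bed until I felt contact, and let go.
- **Pressing the treadle:** I pushed to the stop and held it for about 0.6 s, then eased it up. The force peaked at 44 N through the fingertips, more than the 8–12 N needed. The scene picture showed the swing arm lying over the block.
- **Last checks:**
  - The block's centre is about 1 mm from the bed's centre, and its angle is within 0.02 rad of the bed's.
  - The treadle and swing arm look up in the pictures; I did not measure their angles.
  - The thick block still stands in the rack. The bottle, vase and tape look undisturbed, and the gripper is clear of everything.

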